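# Refit the looper pedal's knob

## Task

The big knob has come off the blue guitar looper pedal on the nook table. First press the looper's sprung foot treadle down to its stop to mute it and let it come back up; then pick up the loose knob, turn it so the flat in its bore matches the flat of the looper's shaft, push it fully onto the shaft and keep pressing so that the sprung shaft is held down at its stop. Finish like that, with the gripper still holding the knob pressed down, and leave the toys and crayons where they are.

Things in the scene. Friction and masses are not known exactly. Their poses are not given: they have to be found in the camera images.
- looper: Blue metal guitar looper, fixed, 170 (x, front to back) x 190 (y) x 55 mm high. Origin: centre of its underside, on the table; its front, own -x, faces the robot give or take the yaw. The front half carries the treadle, the rear half is a flat dark panel 55 mm above the table with the dial on it.
- pedal (a joint): Treadle: aluminium plate with a black ribbed rubber pad (62 x 130 mm) on the looper's front half, hinged along its rear edge about the looper's y. 0 = up at rest, grows as its front edge goes down, hard stop at 0.16 rad; springs back up. Pressed at point pedal_pad it starts to move at 3 N and meets the stop at 8 N, 9 mm down.
- pedal_pad (a point): The point to press: on top of the treadle's rubber pad, centred in y, 58 mm in front of the hinge; 58 mm above the table at rest. It moves with the treadle.
- dial: Flat black disc, 68 mm across and 1 mm thick, lying fixed on the looper's rear panel, its underside 55.5 mm above the table (origin: centre of the underside). A white line on it runs from the shaft outwards along its own +x: the side on which the shaft's flat lies. Its yaw on the looper differs from time to time.
- shaft (a joint): How far the brass D-shaft in the middle of the dial is pushed down, in m: 0 = up, hard stop at 0.004. Spring: starts to move at 3 N, 9 N at the stop; rises again when let go. It does not turn.
- shaft_tip (a point): Centre of the top face of the upright brass D-shaft (rounds 14 mm in diameter, flat 3.5 mm from the axis, slightly chamfered tip). It stands 20 mm clear of the dial's face, 76.5 mm above the table at rest, and moves with the shaft. Own +x points out through the flat (as the dial's white line), z up.
- knob: Loose pointer knob, about 50 g, upright on the table: round black skirt 48 mm across, 18 mm high; on it an orange grip bar 42 mm long (own x), 14 mm thick (own y), 18 to 38 mm above the underside. Origin: centre of the underside. A white line on the bar marks own +x, the side of the bore's flat. At the start its yaw is within 1.45 rad of the shaft's.
- knob_pointer (a point): Outer top end of the knob's white line: 21 mm along own x from the axis, 38 mm above the underside. The knob's D-bore opens at the underside: 14 mm deep, 15.6 mm across, flat 4.3 mm from the axis on own +x (0.8 mm clearance all round, flared mouth). Home: the bore's roof rests on the shaft's tip, underside 14 mm below the tip, clear of the dial.
- truck: Small yellow toy truck, 115 x 60 x 57 mm, on the table; leave alone. It and the knob may stand on either side of the looper. Origin: centre of its underside.
- cups: Stack of four coloured silicone cups, upside down, 84 mm across, 112 mm high, behind; leave alone. Origin: centre of its underside.
- pencil_cup: White ceramic cup with pencils, 76 mm across, about 180 mm high with the pencils, behind; leave alone. Origin: centre of its underside.
- caddy: Green plastic crayon caddy with a carrying handle, 100 x 170 x 116 mm, behind; leave alone. Origin: centre of its underside.
Things that resemble listed ones, but are neither listed nor needed, are in the scene too. What is shaped like the knob but green or red is not meant.

How it is judged (in metres and radians):
On the way, in this order (a step that is already met when the one before it is completed fails the run):
1. the treadle is pressed down to its stop by the gripper (value of joint pedal above 0.145 rad and contact force between the fingers and looper above 1 N), for 0.15 s.
2. the treadle has come back up (value of joint pedal below 0.04 rad), for 0.1 s.
3. the knob, held by the fingers, is home on the shaft, flat to flat (z of knob in the frame of shaft_tip below -0.0115 m and horizontal distance between knob and shaft_tip below 0.003 m and angle between the x axis of knob and the x axis of shaft_tip, either way round below 0.35 rad and x of knob_pointer in the frame of shaft_tip above 0.01 m and angle between knob's own z axis and vertical below 0.12 rad and contact force between the fingers and knob above 1 N), for 0.2 s.
At the end, for the whole second after the job is handed in: Knob home on the shaft: underside over 11.5 mm below the tip, axis within 3 mm, pointer within 0.35 rad of the flat, upright within 0.12 rad, still; fingers bear on it (over 2 N) and keep the shaft down over 3 of its 4 mm; treadle up (under 0.04 rad) (z of knob in the frame of shaft_tip below -0.0115 m and horizontal distance between knob and shaft_tip below 0.003 m and angle between the x axis of knob and the x axis of shaft_tip, either way round below 0.35 rad and x of knob_pointer in the frame of shaft_tip above 0.01 m and angle between knob's own z axis and vertical below 0.12 rad and value of joint shaft above 0.003 m and contact force between the fingers and knob above 2 N and linear speed of knob below 0.02 m/s and value of joint pedal below 0.04 rad); the arm keeps its last pose, push and grip.
It fails at once if the truck is moved more than 30 mm (distance of truck from where it was at the start of the episode above 0.03 m).
It fails at once if the cups is moved more than 30 mm (distance of cups from where it was at the start of the episode above 0.03 m).
It fails at once if the pencil cup is moved more than 30 mm (distance of pencil_cup from where it was at the start of the episode above 0.03 m).
It fails at once if the caddy is moved more than 30 mm (distance of caddy from where it was at the start of the episode above 0.03 m).
It also fails if it takes over 51 s, if anything falls off the work surface, if the arm or the gripper's body presses on something with over 40 N, if the wrist force passes 120 N, or if a joint passes its speed limit or range.

## Robot

A 6-joint arm with a two-finger parallel gripper is mounted at the origin on the work surface. World frame = base frame: x ahead of the robot, y to its left, z up, the work surface at z = 0. Lengths are in mm, angles in rad, forces in N, time in s.
With the tool pointing down it reaches from about 400 to 925 mm from the base axis. Payload 12.5 kg.
Tool frame: the origin (TCP) lies midway between the tips of the shut fingers; the grasp point (between the pads) lies 19 mm behind it (env.pinch_z is the z of the grasp point in the tool frame, in mm); z points along the fingers, y is the line along which they close (so a half turn about z gives the same grasp; the last joint's range is limited). The gripper opens to 95 mm and grips with 3 to 60 N. Pads are 20 mm wide; open, the fingers measure 119 mm over their backs; the gripper's body (75 mm by 180 mm) begins 59 mm behind the grasp point.
Start: joints at [-1.404, 0.491, 1.559, -0, 1.092, -0.106], TCP at [168.416, -601.899, 214.661] pointing down, gripper open.
Joint ranges: [-3.1, 3.1], [-0.84, 2.19], [0.05, 2.79], [-1.13, 4.28], [0.06, 2.93], [-2.69, 2.69]. Speed limits (rad/s): [2.22, 2.22, 2.79, 3.14, 3.14, 3.14].

## Interface

Orientations are given as [roll, pitch, yaw] about the fixed x, y, z axes, in that order (R = Rz(yaw) Ry(pitch) Rx(roll)).
In Python, from cell import env, eyes gives the robot as it stands.
- The arm moves only by the shell command python3 -m inch 'ROWS'. ROWS is JSON, a list of rows, each a list of 3 entries, a list of its own where there are three numbers: the shift along the tool's x, y, z in units of 60 mm (1.0 is 60 mm), then the turn about the tool's z in units of 5 degrees (1.0 is 5 degrees), then the closure, from -1 (fully open) to 1 (shut). In form: [[[tx, ty, tz], turn, claw], ...]. A call has exactly 10 rows; each row shifts and turns the commanded pose from where the row before left it, along the tool's axes as they then stand; what a row does not reach is not made up. A row lasts 1/8 s, in which the tool goes at most 62.5 mm and 10.7 degrees, less where a joint would pass 70% of its speed; a pose out of reach is approached as far as the arm can. A call is refused whole if a number of a shift passes 1 or a number of a turn 1, either way. A call with a gripper value outside its range is refused whole. The fingers move at their own pace and stop on an object; the grip force is fixed at half the most. Time passes only in rows, so rows that do not move let the fingers close, or fill a call up. It gives the time, the measured TCP pose, the force, the opening and the grip force at its end, in the units of the state.
- env.state(): the state, without advancing time (a new reading comes with each control period).
- eyes.read_camera(name): name is "scene" or "top"; returns a dict with "pixels" (480x640x3 uint8, red, green, blue), "fx", "fy", "cx", "cy" (pixels), "extrinsics" (4x4, takes a point from world to camera coordinates). Camera axes: x right, y down, z forward; pixel columns grow to the right and rows downward; lengths in mm; the calibration is good to about 2 mm. A picture is of the moment at which its call begins. There is no depth.
- env.job_done(): hands the job in; it is judged then, once.
Trained networks look in a picture, given as the dict that the camera call returned (one of the last four; its "shot" number tells which), for a name from the list of things; names that differ only in an ending like _2 or _b are one class to them, and where a whole thing is asked for, a point or a joint stands for the part that bears it (a point fixed in the world has none). Each returns a list of dicts, best first, with "score" (0 to 1); they miss things now and then, are a little off and sometimes report something else, mostly with a low value. They report only what shows in the picture. A call takes as long as a camera call. They do not tell look-alikes from the thing itself.
- eyes.boxes_of(name, picture): "centre" ([row, column] in pixels, amid what is visible of it).
- eyes.cut_out(name, picture): "mask" (480x640 bool, what is visible of it) and "centre" ([row, column] in pixels, amid what is visible of it).
- eyes.spot_point(name, picture): "centre" ([row, column] in pixels: a listed point, or the origin of a listed thing).
The state is a dict: "t": time; "joints": joint angles; "qvel": joint speeds; "tau": joint torques, N m; "eef_pos": TCP position; "tcp_rot": TCP orientation; "ft_force": force on the tool from outside, world axes, zero at the start; "moment": the same for the moment, N m; "opening": opening from 0.0 (shut) to 1.0 (fully open); "grip_force": force on a finger pad.
Only numpy, scipy, OpenCV 4.12 (cv2) and the standard library are available. Lean on these libraries where they do the work, as an engineer would, in place of code of your own. Each camera call takes 0.05 s, during which the arm holds its last target. There are 200 camera calls.

## Working session

There is one attempt and no reset: what is moved stays moved. The work goes in short steps, Python scripts to look and compute and a shell command to move; the robot and the scene stay as the last step left them, time stands still between calls to the robot, and variables do not carry over. Pictures are saved under pics/ and viewed, at most 10 in all, crops included, and the job is handed in when it is done.

```bash
mkdir -p pics
cat > h.py <<'E'
import numpy as np, cv2
from cell import env, eyes
def ray(p,rc):
    E=np.array(p["extrinsics"]);R=E[:3,:3];c=-R.T@E[:3,3]
    d=R.T@np.array([(rc[1]-p["cx"])/p["fx"],(rc[0]-p["cy"])/p["fy"],1]);return c,d
def atz(p,rc,z):
    c,d=ray(p,rc);return c+d*(z-c[2])/d[2]
def proj(p,X):
    E=np.array(p["extrinsics"]);v=E[:3,:3]@np.array(X)+E[:3,3]
    return p["fy"]*v[1]/v[2]+p["cy"],p["fx"]*v[0]/v[2]+p["cx"]
def save(p,n): cv2.imwrite("pics/"+n,cv2.cvtColor(p["pixels"],cv2.COLOR_RGB2BGR))
E
python3 - <<'E'
from h import *
Z=dict(pedal_pad=58,shaft_tip=76.5,dial=55.5,knob=0,knob_pointer=38,looper=0,truck=0,cups=0,pencil_cup=0,caddy=0)
for n in("top","scene"):
    p=eyes.read_camera(n);save(p,n+".png")
    for k,z in Z.items():
        for r in eyes.spot_point(k,p)[:4]: print(n,k,np.round(r["centre"]),round(r["score"],2),np.round(atz(p,r["centre"],z)))
print(env.pinch_z,env.state())
E
```

```text
top pedal_pad [296. 278.] 0.65 [487.  39.  58.]
top shaft_tip [246. 297.] 0.49 [587.  -1.  76.]
top dial [249. 291.] 0.75 [583.  12.  56.]
top knob [267. 408.] 0.87 [ 546. -234.    0.]
top knob [311. 451.] 0.68 [ 451. -321.    0.]
top knob [303. 505.] 0.67 [ 467. -438.    0.]
top knob_pointer [309. 516.] 0.96 [ 454. -444.   38.]
top knob_pointer [300. 467.] 0.77 [ 473. -345.   38.]
top knob_pointer [256. 470.] 0.67 [ 563. -358.   38.]
top knob_pointer [269. 422.] 0.64 [ 538. -256.   38.]
top looper [270. 285.] 0.92 [544.  28.   0.]
top truck [307. 134.] 0.56 [472. 346.   0.]
top truck [269. 284.] 0.42 [546.  30.   0.]
top cups [194. 135.] 0.71 [716. 354.   0.]
top pencil_cup [186. 462.] 0.69 [ 722. -361.    0.]
top pencil_cup [193. 134.] 0.46 [719. 356.   0.]
top caddy [171. 265.] 0.61 [762.  71.   0.]
scene pedal_pad [227. 384.] 0.76 [494.  42.  58.]
scene shaft_tip [239. 348.] 0.4 [588.   1.  76.]
scene dial [248. 348.] 0.56 [590.   4.  56.]
scene knob [186. 216.] 0.83 [ 482. -430.    0.]
scene knob [213. 229.] 0.76 [ 559. -330.    0.]
scene knob [222. 265.] 0.74 [ 543. -235.    0.
[... 482 characters left out ...]
334.] 0.65 [753.  61.   0.]
-18.8 {'t': 1.1, 'joints': array([-1.40356950e+00,  4.90870439e-01,  1.55889211e+00, -1.62328239e-05,
        1.09168887e+00, -1.05630800e-01]), 'qvel': array([-0.00146929,  0.00067503, -0.00088827,  0.00011703, -0.00112086,
        0.00023399]), 'tau': array([-3.12331322e-04, -6.12481356e+01, -2.58434236e+01,  6.91693020e-02,
        4.44267341e-02,  1.41934149e-05]), 'eef_pos': array([ 168.43124501, -601.90131107,  214.68203852]), 'tcp_rot': array([3.14145372e+00, 2.92169561e-05, 2.72865103e-01]), 'ft_force': array([ 0.80166837, -0.11624867,  0.31041781]), 'moment': array([-0.01231921, -0.04019816, -0.01374011]), 'grip_force': 0.0, 'opening': 0.9978161314974756}
```

Run:
```python
import cv2,numpy as np
t=cv2.imread("pics/top.png");s=cv2.imread("pics/scene.png")
a=cv2.resize(t[205:340,375:540],(396,324),interpolation=cv2.INTER_CUBIC)
b=cv2.resize(t[205:340,215:380],(396,324),interpolation=cv2.INTER_CUBIC)
c=cv2.resize(s[150:265,190:410],(516,270),interpolation=cv2.INTER_CUBIC)
d=cv2.resize(t,(276,207))
o=np.zeros((600,800,3),np.uint8);o[:324,:396]=a;o[:324,400:796]=b;o[328:598,:516]=c;o[328:535,520:796]=d
cv2.imwrite("pics/comp.png",o)
```

```text
(no output)
```

View pics/comp.png

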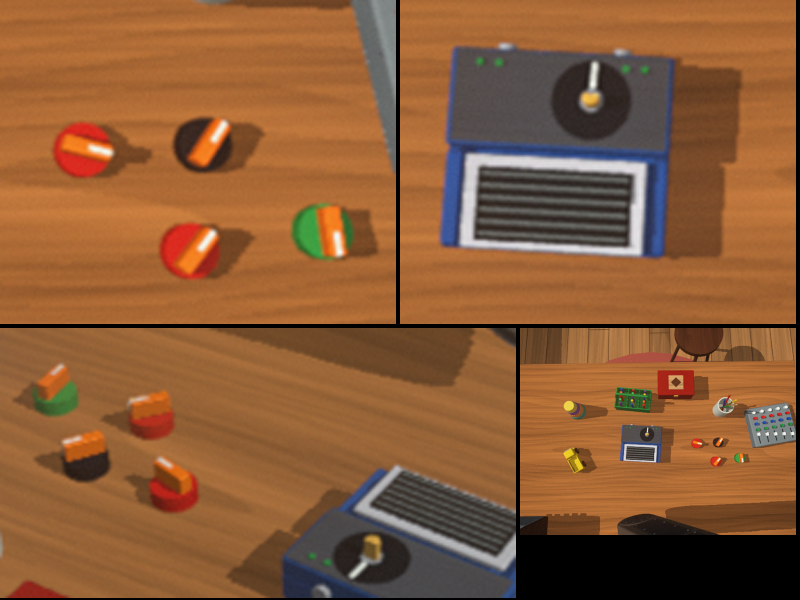

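```bash
cat > fit.py <<'E'
from h import *
from scipy.optimize import minimize
def hull(p,pts):
    q=np.array([proj(p,X) for X in pts])[:,::-1]
    return cv2.convexHull(q.astype(np.float32))
def ras(p,pts,S=8):
    m=np.zeros((480*S//1,640*S//1),np.uint8)
    return hull(p,pts)
def box(x,y,a,z0,l=21,w=7,h0=18,h1=38):
    c,s=np.cos(a),np.sin(a)
    return [(x+u*c-v*s,y+u*s+v*c,z0+h) for u in(-l,l) for v in(-w,w) for h in(h0,h1)]
def cyl(x,y,r,z0,z1):
    return [(x+r*np.cos(t),y+r*np.sin(t),z) for t in np.linspace(0,6.28,40) for z in(z0,z1)]
def cover(h,r0,c0,n,S=8):
    m=np.zeros((n*S,n*S),np.uint8)
    q=(h.reshape(-1,2)-[c0-.5,r0-.5])*S
    cv2.fillConvexPoly(m,np.round(q*16).astype(np.int32),1,shift=4)
    return m.reshape(n,S,n,S).mean((1,3))
def barmask(p):
    hsv=cv2.cvtColor(p["pixels"],cv2.COLOR_RGB2HSV);H,S,V=[hsv[...,i].astype(int) for i in range(3)]
    return ((V>195)|((S>215)&(V>165)))&~((H>35)&(H<150)&(S>80))&~((H<4)&(S>150))&~((H>172)&(S>150))
def fitbar(p,x,y,a,z0=0,n=40):
    r,c=proj(p,(x,y,z0+28));r0,c0=int(r)-n//2,int(c)-n//2
    M=barmask(p)[r0:r0+n,c0:c0+n].astype(np.uint8)
    k,L,st,ce=cv2.connectedComponentsWithStats(M)
    if k<2: return None
    i=min(range(1,k),key=lambda i:np.hypot(*(ce[i]-n/2))-st[i,4]*.1);M=(L==i).astype(float)
    f=lambda v:np.sum((cover(hull(p,box(v[0],v[1],v[2],z0)),r0,c0,n)-M)**2)
    o=min((minimize(f,[x,y,a+d],method="Nelder-Mead",options=dict(initial_simplex=[[x,y,a+d],[x+8,y,a+d],[x,y+8,a+d],[x,y,a+d+.3]])) for d in(-.3,0,.3)),key=lambda o:o.fun)
    return o.x,o.fun,M.sum()
E
python3 - <<'E'
from fit import *
o=[]
for n,dz in(("top",0),("scene",0)):
    p=eyes.read_camera(n)
    print(n,"cam",np.round(ray(p,(0,0))[0]),p["fx"]);print(" bar",fitbar(p,560,-335,-.55))
    im=p["pixels"].astype(int)
    # dial: white line pixels and dark pixels near
    r,c=proj(p,(588,2,56.5));R,C=np.mgrid[0:480,0:640]
    W=(im.min(2)>150)&(np.hypot(R-r,C-c)<20)
    k,L,st,ce=cv2.connectedComponentsWithStats(W.astype(np.uint8))
    for i in range(1,k):
        if st[i,4]>8:
            P=np.array([atz(p,q,56.5)[:2] for q in np.argwhere(L==i)])
            u=np.linalg.svd(P-P.mean(0))[2][0];print(" line",st[i,4],P.mean(0),np.arctan2(*u[::-1]))
    D=(im.max(2)<48)&(np.hypot(R-r,C-c)<24)
    k,L,st,ce=cv2.connectedComponentsWithStats(D.astype(np.uint8))
    i=1+np.argmax(st[1:,4]);pts=cv2.convexHull(np.argwhere(L==i)[:,::-1].astype(np.int32)).reshape(-1,2)
    P=np.array([atz(p,q[::-1],56.5)[:2] for q in pts]).astype(np.float32)
    print(" dial",st[i,4],cv2.minEnclosingCircle(P),P.min(0),P.max(0), (P.min(0)+P.max(0))/2)
    r,c=map(int,(r,c));crop=im[r-35:r+35,c-45:c+45].astype(np.uint8)
    cr=np.dstack([crop,D[r-35:r+35,c-45:c+45]*255]);a=cv2.resize(crop[...,::-1],(540,280)[:2] if 0 else (360,280),interpolation=cv2.INTER_NEAREST)
    r,c=map(int,proj(p,(560,-335,20)));b=im[r-35:r+35,c-45:c+45].astype(np.uint8).copy();b=cv2.resize(b[...,::-1],(360,280),interpolation=cv2.INTER_NEAREST)
    f=fitbar(p,560,-335,-.55)[0]
    for hh in(hull(p,box(*f,0)),hull(p,cyl(f[0],f[1],24,0,18))):
        cv2.polylines(b,[np.round((hh.reshape(-1,2)-[c-45.5,r-35.5])*4).astype(np.int32)],True,(255,255,0))
    o.append(np.hstack([a,b]))
cv2.imwrite("pics/fit.png",np.vstack(o))
E
```

```text
top cam [ 461.  -36. 1036.] 485.75037497074504
 bar (array([ 548.67859545, -342.33101153,   -0.65349233]), np.float64(17.813232421875), np.float64(164.0))
 line 29 [607.20844394   3.4213969 ] 3.0355162958421364
 dial 66 ((573.2169799804688, 19.21026611328125), 17.863201141357422) [557.7776      1.9647318] [588.6564   32.35585] [573.217     17.160292]
scene cam [1306.  347.  760.] 519.042191626198
 bar (array([ 547.04196595, -344.37117671,   -0.80856038]), np.float64(37.704345703125), np.float64(142.0))
 line 48 [534.2404202   -9.09326096] 1.4907689224556202
 line 18 [6.07571442e+02 4.69013050e-01] -0.08448797486203029
 dial 236 ((587.52197265625, 5.366555213928223), 32.57360076904297) [555.06055   -2.808995] [620.09     35.75659] [587.5753    16.473799]
```

View pics/fit.png

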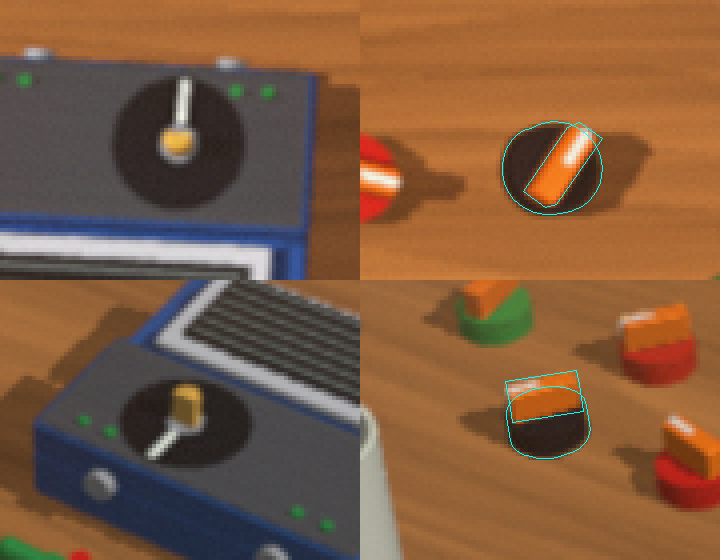

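```bash
python3 -m inch '[[[0.575,-0.633,0],0,1],[[0.575,-0.633,0],0,1],[[0.575,-0.633,0],0,1],[[0.575,-0.633,0],0,1],[[0.575,-0.633,0],0,1],[[0.575,-0.633,0],0,1],[[0.575,-0.633,0],0,1],[[0.575,-0.633,0],0,1],[[0.575,-0.633,0],0,1],[[0.575,-0.633,0],0,1]]' && python3 -m inch '[[[0.575,-0.633,0],0,1],[[0.575,-0.633,0],0,1],[[0.575,-0.633,0],0,1],[[0.575,-0.633,0],0,1],[[0,0,0.5],0,1],[[0,0,0.5],0,1],[[0,0,0.5],0,1],[[0,0,0.5],0,1],[[0,0,0.2],0,1],[[0,0,0],0,1]]'
```

```text
t: 2.45
eef_pos: [399.0, -141.7, 214.9]
tcp_rot: [3.141, -0.001, 0.273]
ft_force: [0.3, -0.1, 0.0]
opening: 0.022
grip_force: 0.0
t: 3.7
eef_pos: [490.3, 40.3, 82.5]
tcp_rot: [-3.141, 0.001, 0.273]
ft_force: [0.4, 0.4, -0.1]
opening: 0.003
grip_force: 0.0
```

```bash
python3 -m inch '[[[0,0,0.3],0,1],[[0,0,0.1],0,1],[[0,0,0.06],0,1],[[0,0,0.05],0,1],[[0,0,0.03],0,1],[[0,0,0.02],0,1],[[0,0,0.02],0,1],[[0,0,0],0,1],[[0,0,0],0,1],[[0,0,0],0,1]]'
```

```text
t: 4.95
eef_pos: [490.4, 40.3, 50.2]
tcp_rot: [3.141, -0.002, 0.273]
ft_force: [-9.9, -2.0, 30.7]
opening: 0.006
grip_force: 15.8
```

```bash
python3 -m inch '[[[0,0,-1],0,1],[[0,0,-1],0,1],[[-0.09,0.8,0],0,0.5],[[-0.09,0.8,0],0,0.5],[[-0.09,0.8,0],0,0.5],[[-0.09,0.8,0],0,0],[[-0.09,0.8,0],0,0],[[-0.09,0.8,0],0,-0.1],[[-0.09,0.8,0],0,-0.1],[[-0.09,0.8,0],0,-0.1]]' && python3 -m inch '[[[0,0,0.1],1,-0.1],[[0,0,0.1],1,-0.1],[[0,0,0.1],1,-0.1],[[0,0,0.1],1,-0.1],[[0,0,0.1],1,-0.1],[[0,0,0.1],1,-0.1],[[0,0,0.1],1,-0.1],[[0,0,0.1],1,-0.1],[[0,0,0.1],1,-0.1],[[0,0,0.1],1,-0.1]]'
python3 - <<'E'
from fit import *
o=[]
for n in("top","scene"):
    p=eyes.read_camera(n)
    b=p["pixels"][...,::-1]
    r,c=map(int,proj(p,(551,-341,40)))
    o.append(cv2.resize(b[r-50:r+50,c-65:c+65],(520,400)[:2] if 0 else (390,300),interpolation=cv2.INTER_CUBIC))
    print(fitbar(p,551,-341,-.65))
cv2.imwrite("pics/g.png",np.vstack(o))
E
```

```text
t: 6.2
eef_pos: [552.3, -342.9, 168.6]
tcp_rot: [3.141, -0.001, 0.273]
ft_force: [1.1, 0.9, 0.1]
opening: 0.548
grip_force: 0.0
t: 7.45
eef_pos: [552.3, -341.3, 108.3]
tcp_rot: [3.141, -0.001, -0.603]
ft_force: [0.3, 0.0, -0.4]
opening: 0.551
grip_force: 0.0
(array([ 543.93492266, -339.04564713,   -0.72345943]), np.float64(70.050048828125), np.float64(109.0))
(array([ 546.89306926, -344.12213626,   -0.7674144 ]), np.float64(30.44384765625), np.float64(151.0))
```

View pics/g.png

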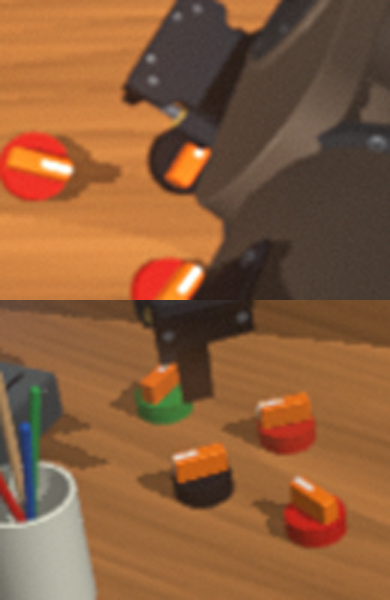

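```bash
python3 -m inch '[[[0,0,0.4],1,-0.1],[[-0.02,0.03,0.4],0,-0.1],[[0,0,0.3],0,-0.1],[[0,0,0.25],0,-0.1],[[0,0,0.12],0,-0.1],[[0,0,0],0,0.5],[[0,0,0],0,1],[[0,0,0],0,1],[[0,0,0],0,1],[[0,0,0],0,1]]'
```

```text
t: 8.8
eef_pos: [550.2, -341.9, 20.0]
tcp_rot: [3.142, -0.0, -0.687]
ft_force: [0.1, 0.2, 2.1]
opening: 0.144
grip_force: 30.0
```

```bash
python3 -m inch '[[[0,0,-0.9],0,1],[[0,0,-0.9],0,1],[[-0.396,-0.605,0],0,1],[[-0.396,-0.605,0],0,1],[[-0.396,-0.605,0],0,1],[[-0.396,-0.605,0],0,1],[[-0.396,-0.605,0],0,1],[[-0.396,-0.605,0],0,1],[[-0.396,-0.605,0],0,1],[[-0.396,-0.605,0],0,1]]' && python3 -m inch '[[[0,0,0],-1,1],[[0,0,0],-1,1],[[0,0,0],-1,1],[[0,0,0],-1,1],[[0,0,0],-1,1],[[0,0,0],-1,1],[[0,0,0],-0.8,1],[[0,0,0],0,1],[[0,0,0],0,1],[[0,0,0],0,1]]'
python3 - <<'E'
from fit import *
o=[]
for n in("top","scene"):
    p=eyes.read_camera(n);save(p,"hov_"+n+".png")
    b=p["pixels"][...,::-1]
    r,c=map(int,proj(p,(587,3,100)))
    o.append(cv2.resize(b[r-40:r+40,c-60:c+60],(450,300),interpolation=cv2.INTER_CUBIC))
    for k in("knob","knob_pointer","shaft_tip"):
        for q in eyes.spot_point(k,p)[:5]:
            if abs(q["centre"][0]-r)<50 and abs(q["centre"][1]-c)<50: print(n,k,q["score"],q["centre"],atz(p,q["centre"],dict(knob=108,knob_pointer=146,shaft_tip=76.5)[k]))
cv2.imwrite("pics/hov.png",np.vstack(o));print(env.state()["eef_pos"],env.state()["tcp_rot"])
E
```

```text
t: 10.05
eef_pos: [587.3, 4.7, 127.6]
tcp_rot: [3.142, -0.0, -0.687]
ft_force: [1.1, 0.7, -0.4]
opening: 0.144
grip_force: 30.0
t: 11.3
eef_pos: [587.3, 3.3, 127.6]
tcp_rot: [3.142, 0.0, -0.095]
ft_force: [0.4, 0.5, -1.1]
opening: 0.146
grip_force: 30.0
scene knob 0.89 [226.5, 350.9] [582.4474007    5.06992065 108.        ]
scene knob 0.71 [242.6, 349.2] [627.53943861  24.15254869 108.        ]
scene knob_pointer 0.78 [218.5, 340.8] [612.36573541  -2.72491247 146.        ]
scene shaft_tip 0.48 [241.8, 347.9] [593.83753283   5.18758216  76.5       ]
[587.34571456   3.27989732 127.62557195] [ 3.14150937e+00 -4.55500878e-05 -9.38218500e-02]
```

View pics/hov.png

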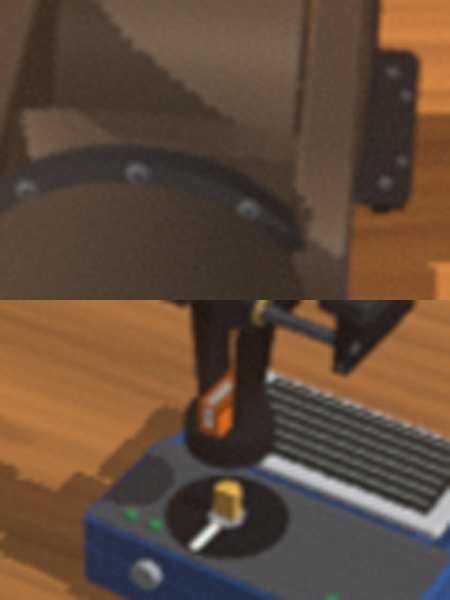

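```bash
cat > rel.py <<'E'
from fit import *
from scipy.ndimage import map_coordinates
def arc(p,g,x,y,r,z,ts):
    f=lambda rr:map_coordinates(g,np.array([proj(p,(x+rr*np.cos(t),y+rr*np.sin(t),z)) for t in ts]).T,order=1)
    return np.mean(np.clip(f(r+3)-f(r-3),-25,25))
def best(p,g,x,y,r,z,ts):
    return max((arc(p,g,x+a,y+b,r,z,ts),x+a,y+b) for a in np.arange(-9,9.1,.75) for b in np.arange(-9,9.1,.75))
if __name__=="__main__":
    for n in("scene","top"):
        p=eyes.read_camera(n)
        if n=="scene":
            im=p["pixels"];g=cv2.cvtColor(im,cv2.COLOR_RGB2GRAY).astype(float)
            print("skirt",best(p,g,587,3,24,107.6,np.linspace(-.9,1.4,40)))
            o=im[...,::-1].copy()
            o=cv2.resize(o[180:270,300:420],(800,600),interpolation=cv2.INTER_CUBIC)
            S=800/120
            for hh,cl in((hull(p,cyl(587.3,3.3,24,107.6,125.6)),(255,255,0)),(hull(p,cyl(587.5,3,7,56.5,76.5)),(0,255,0)),(hull(p,cyl(587.5,3,34,56.5,56.5)),(0,255,255)),(hull(p,box(587.3,3.3,-.095,107.6)),(255,0,255))):
                cv2.polylines(o,[np.round((hh.reshape(-1,2)-[299.5,179.5])*S).astype(np.int32)],True,cl)
            cv2.imwrite("pics/rel.png",o)
        q=dict(p);im0=cv2.imread(f"pics/{n}.png")[...,::-1];g=cv2.cvtColor(np.ascontiguousarray(im0),cv2.COLOR_RGB2GRAY).astype(float)
        print(n,"dial",best(q,g,587,3,34,56.5,np.linspace(.3,5.8,70)))
        hsv=cv2.cvtColor(np.ascontiguousarray(im0),cv2.COLOR_RGB2HSV)
        r,c=map(int,proj(p,(587.5,3,68)));w=hsv[r-15:r+15,c-15:c+15].astype(int)
        M=((w[...,1]>110)&(w[...,2]>90)).astype(float)
        f=lambda v:np.sum((cover(hull(p,cyl(v[0],v[1],7,56.5,76.5)),r-15,c-15,30)-M)**2)
        oo=minimize(f,[587,3],method="Nelder-Mead",options=dict(initial_simplex=[[583,0],[592,0],[587,8]]));print(n,"shaft",oo.x,oo.fun,M.sum())
E
python3 rel.py
```

```text
skirt (np.float64(25.0), np.float64(586.25), np.float64(0.0))
scene dial (np.float64(24.75993039790613), np.float64(586.25), np.float64(3.0))
scene shaft [583.44670864   1.41244581] 17.867431640625 66.0
top dial (np.float64(25.0), np.float64(588.5), np.float64(6.75))
top shaft [587.21504352   5.39958639] 16.451416015625 36.0
```

View pics/rel.png

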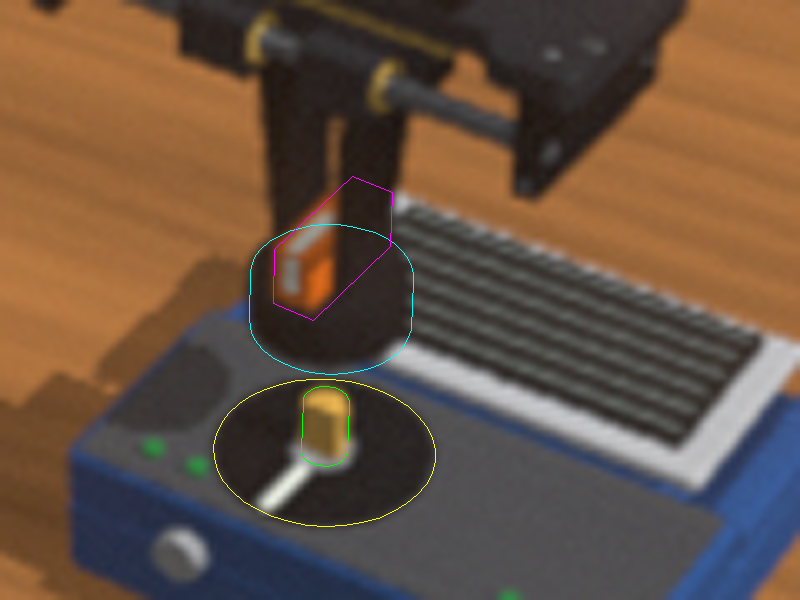

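Run:
```python
from rel import *
def ctr(p,g,r,z,ts,lo,hi,d=1.5):
    def A(v):
        f=lambda rr:map_coordinates(g,np.array([proj(p,(v[0]+rr*np.cos(t),v[1]+rr*np.sin(t),z)) for t in ts]).T,order=1)
        return -np.mean(np.clip(f(r+d),lo,hi)-np.clip(f(r-d),lo,hi))
    L=[(A((587+a,3+b)),587+a,3+b) for a in np.arange(-8,8.1,.5) for b in np.arange(-8,8.1,.5)]
    L.sort();B=np.array(L[:12]);return np.round(L[0],2),np.round(B[:,1:].mean(0),2),np.round(B[:,1:].std(0),2)
for n in("scene","top"):
    p=eyes.read_camera(n);g0=cv2.cvtColor(cv2.imread(f"pics/{n}.png"),cv2.COLOR_BGR2GRAY).astype(float)
    ts=np.concatenate([np.linspace(.3,.9,10),np.linspace(1.6,5.9,60)])
    for d in(1.5,2.5): print(n,"dial",ctr(p,g0,34,56.5,ts,20,75,d))
    if n=="scene":
        g=cv2.cvtColor(p["pixels"],cv2.COLOR_RGB2GRAY).astype(float)
        for z in(107.6,): 
          for ts in(np.linspace(-1.1,1.7,40),np.linspace(-.8,1.3,40)):
            for d in(1.5,2.5): print("skirt",z,ctr(p,g,24,z,ts,20,75,d))
        v=map_coordinates(g,np.array([proj(p,(587.3+rr*np.cos(t),3.3+rr*np.sin(t),107.6)) for t in(-.8,0,.4,.8,1.3) for rr in(16,18,20,22,24,26,28,30)]).T,order=1).reshape(5,8);print(v.round())
```

```text
scene dial (array([-21.72, 588.  ,   3.  ]), array([587.75,   2.75]), array([0.48, 0.48]))
scene dial (array([-30.42, 587.5 ,   2.5 ]), array([587.38,   2.67]), array([0.46, 0.51]))
skirt 107.6 (array([-2.359e+01,  5.845e+02,  5.000e-01]), array([5.8433e+02, 5.4000e-01]), array([0.51, 0.48]))
skirt 107.6 (array([-33.99, 584.5 ,   1.  ]), array([584.25,   0.75]), array([0.48, 0.48]))
skirt 107.6 (array([-24.49, 585.  ,   1.  ]), array([584.67,   0.88]), array([0.51, 0.46]))
skirt 107.6 (array([-34.73, 584.5 ,   1.  ]), array([584.46,   0.92]), array([0.38, 0.61]))
[[ 33.  30.  32.  44.  65.  78.  81.  80.]
 [ 32.  33.  43.  56.  71.  79.  77.  69.]
 [ 34.  38.  46.  62.  68.  69.  64.  91.]
 [ 34.  40.  50.  67.  78.  79.  73.  66.]
 [ 37.  37.  57. 102. 150. 165. 165. 152.]]
top dial (array([-23.6, 587.5,   5.5]), array([587.67,   5.46]), array([0.51, 0.48]))
top dial (array([-30.24, 588.  ,   5.5 ]), array([587.75,   5.5 ]), array([0.56, 0.41]))
```

Run:
```python
from fit import *
from scipy.ndimage import map_coordinates
def ctr(p,g,x,y,r0,z,ts,lo,hi,d=2.0,free=True):
    def A(v):
        r=v[2] if free else r0
        f=lambda rr:map_coordinates(g,np.array([proj(p,(v[0]+rr*np.cos(t),v[1]+rr*np.sin(t),z)) for t in ts]).T,order=1)
        return -np.mean(np.clip(f(r+d),lo,hi)-np.clip(f(r-d),lo,hi))
    o=[minimize(A,[x+a,y+b,r0],method="Nelder-Mead",options=dict(initial_simplex=np.array([x+a,y+b,r0])+np.array([[0,0,0],[2,0,0],[0,2,0],[0,0,1.5]]))) for a in(-3,0,3) for b in(-3,0,3)]
    o=min(o,key=lambda o:o.fun);return np.round(o.x,2),round(o.fun,1)
for n in("top","scene"):
    p=eyes.read_camera(n);g0=cv2.cvtColor(cv2.imread(f"pics/{n}.png"),cv2.COLOR_BGR2GRAY).astype(float)
    R=g0
    ts=np.concatenate([np.linspace(.3,.9,10),np.linspace(1.6,5.9,60)])
    print(n,"dial",ctr(p,g0,587.5,4,34,56.5,ts,20,75))
    for fr in(True,False):
      if n=="top":
        # light from left; shadow to the right (-y,+x). left/bottom side: bottom circle z=0 hidden/visible
        print(n,"skirt z0 left/front",ctr(p,R,550,-342,24,0,np.linspace(.9,3.6,50),20,90,free=fr), "z18 far side",ctr(p,R,550,-342,24,18,np.linspace(-.2,.9,30),20,90,free=fr))
      else: 
        print(n,"skirt z0 near arc",ctr(p,R,550,-342,24,0,np.linspace(-.6,1.6,50),20,90,free=fr))
    m=[np.round(fitbar(p,*v)[0],2) if 0 else 0 for v in()]
    hv=[(549.0+0,-342.0)]
    t=np.arange(0,6.3,.45)
    for z in(0,18):
        v=map_coordinates(R,np.array([proj(p,(550.2+rr*np.cos(a),-341.9+rr*np.sin(a),z)) for a in t for rr in(18,20,22,24,26,28)]).T,order=1).reshape(-1,6)
        print(z);print(np.c_[t.round(2),v.round()])
```

```text
top dial (array([587.49,   5.32,  33.5 ]), np.float64(-29.2))
top skirt z0 left/front (array([ 547.67, -342.45,   23.08]), np.float64(-46.3)) z18 far side (array([ 543.  , -338.59,   26.39]), np.float64(-45.2))
top skirt z0 left/front (array([ 548.32, -343.31,   25.3 ]), np.float64(-45.9)) z18 far side (array([ 545.29, -337.52,   22.15]), np.float64(-45.1))
0
[[  0.    43.    51.    80.   118.   131.   132.  ]
 [  0.45  45.    53.    90.   121.   132.   133.  ]
 [  0.9   43.    43.    65.    96.   114.   116.  ]
 [  1.35  41.    43.    63.   102.   129.   133.  ]
 [  1.8   43.    39.    46.    79.   107.   120.  ]
 [  2.25  49.    42.    41.    59.    89.   111.  ]
 [  2.7   89.    63.    44.    46.    73.   105.  ]
 [  3.15 127.    95.    61.    51.    76.   109.  ]
 [  3.6   90.    55.    40.    43.    54.    77.  ]
 [  4.05  50.    40.    40.    41.    44.    62.  ]
 [  4.5   76.    41.    37.    38.    42.    54.  ]
 [  4.95 190.   158.   124.    90.    66.    61.  ]
 [  5.4  170.   183.   192.   206.   216.   217.  ]
 [  5.85  62.    58.    58.    74.   108.   128.  ]]
18
[[  0.
[... 1709 characters left out ...]
   36.    33.    31.  ]
 [  0.45  38.    38.    37.    37.    37.    37.  ]
 [  0.9   37.    38.    39.    38.    37.    37.  ]
 [  1.35  41.    40.    38.    37.    37.    38.  ]
 [  1.8   39.    38.    39.    49.    71.    92.  ]
 [  2.25  47.    46.    59.    88.   106.   109.  ]
 [  2.7  111.   106.    98.    96.   107.   110.  ]
 [  3.15 113.   111.   110.   111.   112.   113.  ]
 [  3.6  113.   113.   119.   122.   127.   134.  ]
 [  4.05 114.   122.   131.   138.   145.   167.  ]
 [  4.5  110.   115.   123.   134.   145.   152.  ]
 [  4.95 111.   103.    93.    85.    82.    91.  ]
 [  5.4  100.    77.    54.    52.    69.    77.  ]
 [  5.85  69.    52.    41.    42.    59.    72.  ]]
```

```bash
python3 -m inch '[[[0.035,-0.033,0],0,1],[[0,0,0.2],0,1],[[0,0,0.15],0,1],[[0,0,0.08],0,1],[[0,0,0.04],0,1],[[0,0,0.04],0,1],[[0,0,0.03],0,1],[[0,0,0.02],0,1],[[0,0,0],0,1],[[0,0,0],0,1]]'; python3 -c "
from h import *
print(env.state()['moment'])"
```

```text
t: 13.25
eef_pos: [589.7, 5.0, 94.1]
tcp_rot: [3.142, -0.0, -0.094]
ft_force: [-0.3, 0.3, -1.5]
opening: 0.143
grip_force: 30.0
[-0.01187387  0.00975194 -0.02954816]
```

```bash
python3 -m inch '[[[0,0,0.03],0,1],[[0,0,0.03],0,1],[[0,0,0.03],0,1],[[0,0,0.02],0,1],[[0,0,0.01],0,1],[[0,0,0.01],0,1],[[0,0,0],0,1],[[0,0,0],0,1],[[0,0,0],0,1],[[0,0,0],0,1]]'; python3 -c "
from h import *
print(env.state()['moment'])"
```

```text
t: 14.5
eef_pos: [589.5, 5.0, 86.2]
tcp_rot: [3.141, 0.0, -0.094]
ft_force: [-3.6, -3.5, -0.6]
opening: 0.142
grip_force: 30.0
[-0.69352794  0.718113    0.02001511]
```

```bash
python3 -m inch '[[[-0.006,0.006,0],0,1],[[0,0,0.03],0,1],[[0,0,0.03],0,1],[[0,0,0.02],0,1],[[0,0,0.02],0,1],[[0,0,0.02],0,1],[[0,0,0.02],0,1],[[0,0,0.01],0,1],[[0,0,0],0,1],[[0,0,0],0,1]]'; python3 -c "
from h import *
print(env.state()['moment'])"
```

```text
t: 15.75
eef_pos: [589.5, 4.8, 78.3]
tcp_rot: [3.142, -0.001, -0.094]
ft_force: [-4.0, -0.8, 13.7]
opening: 0.145
grip_force: 30.0
[-0.0451805   0.93062467 -0.04017222]
```

```bash
python3 -m inch '[[[-0.006,0,0],0,1],[[0,0,0.01],0,1],[[0,0,0],0,1],[[0,0,0],0,1],[[0,0,0],0,1],[[0,0,0],0,1],[[0,0,0],0,1],[[0,0,0],0,1],[[0,0,0],0,1],[[0,0,0],0,1]]'
python3 - <<'E'
from h import *
p=eyes.read_camera("scene");print(env.state()["moment"])
cv2.imwrite("pics/fin.png",cv2.resize(p["pixels"][180:290,290:430,::-1],(763,600),interpolation=cv2.INTER_CUBIC))
E
```

```text
t: 17.0
eef_pos: [589.5, 4.8, 78.2]
tcp_rot: [3.142, -0.002, -0.094]
ft_force: [-4.2, 0.6, 17.6]
opening: 0.145
grip_force: 30.0
[-0.04433685  0.99451276 -0.06839453]
```

View pics/fin.png

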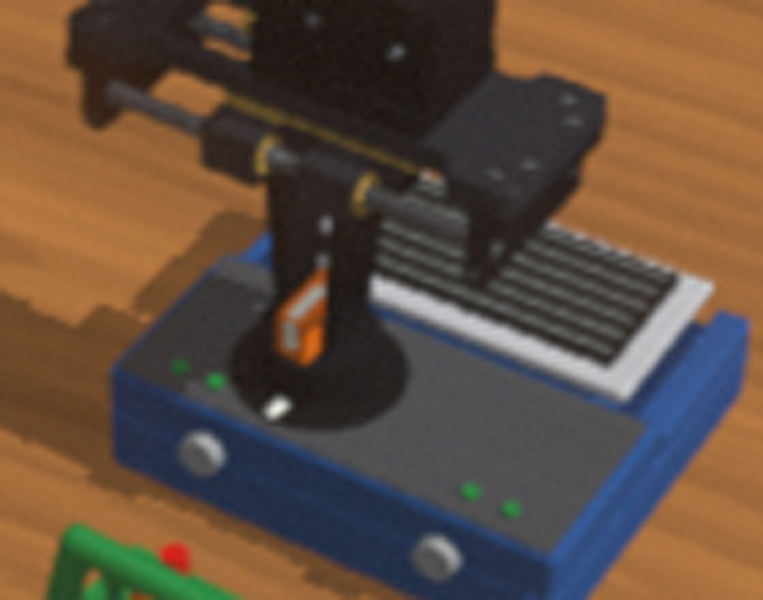

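The knob is seated with its skirt just above the dial. Its white line is in line with the dial's (crop pixel 277,407), the shaft is hidden, the force is past 9 N and the treadle is up.

```bash
python3 -c "
from h import *
print(env.job_done())"
```

```text
the job is handed in; nothing more can be done
None
```

I pressed the treadle to its stop and let it back up, then fitted the black-skirted knob flat to flat and handed in with the gripper holding it pressed down at 17.6 N; no verdict came back, so the result rests on the force and height readings and the last picture.

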